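# Unclamp a plaster mould and hold its upper half up level

## Task

Open the plaster dish mould on the pottery bench: turn the black clamp knob counter-clockwise (seen from above) until it clicks past its detent and its steel tongue is clear of the mould, then lift the upper half straight up by its wooden handle. Finish while holding it, steady and level in the air about ten centimetres over the lower half, touching nothing but the gripper, so that the dish left lying in the lower half can be inspected. Leave the knob released and everything else on the bench where it is.

Things in the scene. Friction and masses are not known exactly. Their poses are not given: they have to be found in the camera images.
- stand: Fixed mould stand at some yaw: light wooden baseboard 240 x 360 x 18 mm (x, y, z) with the lower plaster half, 110 x 140 mm, in its middle, rim 58 mm above the bench. Two 10 mm brass pins rise 12 mm from the rim, at (36,-56) and (-36,56) mm. Origin: centre of the baseboard's underside, on the bench; z up.
- upper: Loose upper plaster half, a slab 110 x 140 x 30 mm (x, y, z), about 0.55 kg (30 % either way), lying on the lower half with the pins in its 13 mm holes, so it must first go straight up 15 mm. Origin: centre of its underside, 58 mm above the bench when seated; its axes then match the stand's.
- handle (a point): Centre of the wooden bridge handle's bar on the upper half, over its centre of mass: bar 96 mm long along the upper half's x, 20 mm wide (y), 22 mm high; 127 mm above the bench when seated. 28 mm free height under the bar, between end posts 16 mm long, 40 mm either side of the middle. Axes as the upper half's.
- knob_grip (a point): On the axis of the black clamp knob, 126 mm above the bench. The grip is an upright bar 44 mm long along this point's y, 14 mm wide (x), from 98 to 136 mm above the bench, on a 36 mm wide collar up to 104 mm. The point turns with the knob, about vertical z. The knob cannot shift or lift.
- knob (a joint): Angle of the clamp knob, rad, 0 to 1.4 (stops), growing counter-clockwise seen from above. Near 0 it is locked: the tongue points over the upper half and holds it down. A detent resists with up to about 0.15 N m up to 0.63 rad and beyond that pulls it on to its released rest at about 1.25. The tongue is clear of the upper half beyond 1.07.
- clamp: Fixed grey post, 44 x 30 mm, carrying the knob, 105 mm from the stand's centre at its +y or -y end. Origin: centre of its underside, 18 mm above the bench, below the knob's axis. Turning with the knob, under it: a flat steel tongue, 110 mm long along knob_grip's y (both ways), 16 mm wide, 8 mm thick, underside 90 mm above the bench, 2 mm over the seated upper half.
- endstop: Fixed plain grey post without a knob, 44 x 30 mm, 66 mm high, at the mould's other end, 105 mm from the centre. Origin: centre of its underside, 18 mm above the bench.
- dish: Bystander: round shallow terracotta dish, 72 mm wide, 16 mm high, loose in the 84 x 84 mm, 20 mm deep recess of the lower half, hidden until the upper half is lifted. Origin: centre of its underside, 38 mm above the bench.
- stylus: Bystander: dark wooden modelling tool, 175 mm long (its x), 8 mm thick, loose on the baseboard at its -x side. Origin: on its underside at the middle of the shaft.
- jar: Bystander: small closed jar, 40 mm wide, 50 mm high, loose on the baseboard beyond the mould. Origin: centre of its underside.
- rib: Bystander: flat wooden rib, 45 x 85 x 7 mm, loose on the baseboard beyond the mould. Origin: centre of its underside.
- bowl: Bystander: terracotta bowl, 130 mm wide, 55 mm high. Origin: centre of its underside.
- mug: Bystander: blue ceramic mug, 84 mm wide, 90 mm high, handle at its +y. Origin: centre of its underside.
- glaze: Bystander: closed glaze jar, 84 mm wide, 100 mm high. Origin: centre of its underside.
- rollingpin: Bystander: wooden rolling pin in black end frames, 400 mm long (its x), 120 mm wide, 62 mm high. Origin: under its middle, on the bench.
Mind the look-alikes: they are no part of the job. What is shaped like the upper but purple or red is not meant.

How it is judged:
By the outcome, as a careful person would: the job done as asked, in the order asked, and still so for the second after the job is handed in, while the arm keeps its last pose, push and grip.
It also fails if it takes over 48 s, if anything falls off the work surface, if the arm or the gripper's body presses on something with over 40 N, if the wrist force passes 120 N, or if a joint passes its speed limit or range.

## Robot

A 7-joint arm with a two-finger parallel gripper is mounted at the origin on the work surface. World frame = base frame: x ahead of the robot, y to its left, z up, the work surface at z = 0. Lengths are in m, angles in rad, forces in N, time in s.
With the tool pointing down it reaches from about 0.425 to 0.925 m from the base axis. Payload 6.8 kg.
Tool frame: the origin (TCP) lies on the centre line of the jaws, within the pads' length; the fingertips stand 19 mm ahead of it and the grasp point (between the pads) is the TCP; z points along the fingers, y is the line along which they close (so a half turn about z gives the same grasp; the last joint's range is limited). The gripper opens to 85 mm and grips with 20 to 120 N. Pads are 22 mm wide; open, the fingers measure 114 mm over their backs; the gripper's body (76 mm by 85 mm) begins 54 mm behind the grasp point. The pads swing forward as they close: fully open they stand 13 mm farther back than shut.
Start: joints at [1.154, 0.477, 0.022, 1.555, -0.011, 1.109, -0.083], TCP at [0.205, -0.643, 0.25] pointing down, gripper open.
Joint ranges: [-2.96, 2.96], [-0.34, 2.1], [-1.41, 1.46], [0.24, 2.44], [-1.37, 4.51], [0.17, 1.92], [-2.96, 2.96]. Speed limits (rad/s): [2.39, 2.39, 3.14, 3.14, 3.14, 3.14, 3.14].

## Interface

Orientations are given as a rotation vector (axis times angle).
In Python, from bench import r gives the robot as it stands. The module is installed in compiled form; this text tells all that it offers.
- The arm moves only by the tool arm_command, never from a script. Its argument "rows" is a list of rows, each an object of numbers: "fingers": the opening, from -1 (shut) to 1 (fully open); "x", "y", "z": the shift along the tool's x, y, z in m; "ax", "ay", "az": the turn, a rotation vector about the tool's x, y, z in degrees. In form: [{"fingers": .., "x": .., "y": .., "z": .., "ax": .., "ay": .., "az": ..}, ...]. A call has 1 to 10 rows; each row shifts and turns the commanded pose from where the row before left it, along the tool's axes as they then stand; what a row does not reach is not made up. A row lasts 1/12 s, in which the tool goes at most 41.7 mm and 7.16 degrees, less where a joint would pass 70% of its speed; a pose out of reach is approached as far as the arm can. A call is refused whole if a number of a shift passes 0.0417 or a number of a turn 7.16, either way. A call with a gripper value outside its range is refused whole. The fingers move at their own pace and stop on an object; "grip_force" is the grip in N (left out, the last holds). Time passes only in rows, so rows that do not move let the fingers close. It gives the time, the measured TCP pose, the force, the opening and the grip force at its end, in the units of the state.
- r.get_obs(): the state, without advancing time (a new reading comes with each control period).
- r.grab_frame(name): name is "scene" or "top" or "wrist"; returns a dict with "frame" (384x512x3 uint8, red, green, blue), "depth" (384x512 float32, m along the optical axis (not along the pixel's ray), 0 where there is no reading), "K" (3x3 intrinsics, pixels), "world_from_camera" (4x4, takes a point from camera to world coordinates). Camera axes: x right, y down, z forward; pixel columns grow to the right and rows downward; lengths in m; the calibration is good to about 2 mm. The wrist camera is an equidistant fisheye: a pixel r from the principal point sees the ray r / f radians off the axis. A picture is of the moment at which its call begins.
- r.hand_in(): hands the job in; it is judged then, once.
The state is a dict: "clock": time; "joints": joint angles; "qvel": joint speeds; "tau": joint torques, N m; "tcp_pos": TCP position; "orientation": TCP orientation; "contact_force": force on the tool from outside, world axes, zero at the start; "moment": the same for the moment, N m; "grip_width": finger opening in m; "gripper_force": force on a finger pad.
Only numpy, scipy, OpenCV 4.12 (cv2) and the standard library are available. Lean on these libraries where they do the work, as an engineer would, in place of code of your own. Each camera call takes 0.05 s, during which the arm holds its last target. There are 200 camera calls.

## Working session

There is one attempt and no reset: what is moved stays moved. The work goes in short steps, Python scripts to look and compute and a tool call to move; the robot and the scene stay as the last step left them, time stands still between calls to the robot, and variables do not carry over. Pictures are saved under pics/ and viewed, at most 10 in all, crops included, and the job is handed in when it is done.

Besides the shell and the picture viewer there is one more tool, called after "Emit:" in YAML: its name, and indented under it one key for each argument. arm_command: Moves the arm, as the interface text tells. Its arguments: {"type":"object","properties":{"rows":{"type":"array"},"grip_force":{"type":"number"}},"required":["rows"]}

```bash
mkdir -p pics
python3 - <<'E'
from bench import r
import cv2,numpy as np
o=r.get_obs();print(o)
for n in("scene","top"):
    f=r.grab_frame(n);np.savez(n,**{k:f[k] for k in f})
    cv2.imwrite(f"pics/{n}0.png",f["frame"][:,:,::-1]);print(n,f["K"],f["world_from_camera"])
a=cv2.imread("pics/top0.png");
E
```

```text
{'clock': 0.0, 'joints': array([ 1.15385434,  0.47778951,  0.02232893,  1.55646084, -0.01153339,
        1.10929057, -0.08308497]), 'qvel': array([-0.00069234,  0.00032107, -0.000661  , -0.00160232,  0.00160048,
        0.00108822, -0.00118035]), 'tau': array([-1.21029858e-03, -5.96451902e+01,  1.60721295e+00, -2.81200737e+01,
        1.24255262e-02,  9.34130891e-03,  8.16309034e-05]), 'tcp_pos': array([ 0.20500259, -0.64252785,  0.2493286 ]), 'orientation': array([-3.10244266e+00, -4.82976627e-01,  5.94782281e-04]), 'contact_force': array([ 0.61881085, -0.93261673,  0.35149473]), 'moment': array([ 0.03373436, -0.01308873,  0.00618136]), 'gripper_force': 0.0, 'grip_width': 0.08493095316484421}
scene [[490.95340203   0.         251.25246962]
 [  0.         490.95340203 193.29564262]
 [  0.           0.           1.        ]] [[-0.05641247  0.75269599 -0.65594694  1.40818623]
 [ 0.99839063  0.03870319 -0.04145144 -0.01205902]
 [-0.00581309 -0.65722965 -0.75366796  1.2023062 ]
 [ 0.          0.          0.          1.        ]]
top [[425.83551123   0.         260.67182924]
 [  0.         425.83551123 188.10714479]
 [  0.           0.           1.        ]] [[-0.0122377  -0.99622157  0.08598153  0.32112694]
 [-0.99989092  0.01148081 -0.0092919  -0.06443237]
 [ 0.00826965 -0.08608586 -0.9962534   1.59290491]
 [ 0.          0.          0.          1.        ]]
```

View pics/top0.png

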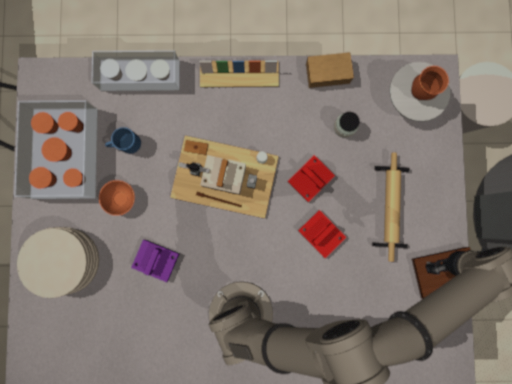

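View pics/scene0.png

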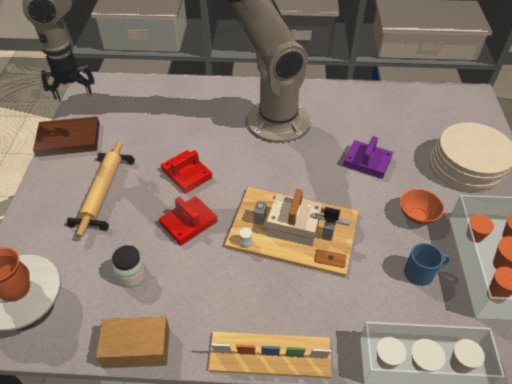

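The top view shows the stand at about (225,177), with the knob on its left end at (194,169) and the endstop at (252,182). The red and purple look-alikes are off the board. Next I'll measure and zoom in.

```bash
cat > h.py <<'E'
import numpy as np,cv2
def ray(f,u,v,z):
    K=f["K"];T=f["world_from_camera"]
    d=T[:3,:3]@np.array([(u-K[0,2])/K[0,0],(v-K[1,2])/K[1,1],1]);c=T[:3,3]
    return c+d*(z-c[2])/d[2]
def cloud(f):
    K=f["K"];T=f["world_from_camera"];h,w=f["depth"].shape
    u,v=np.meshgrid(np.arange(w),np.arange(h));d=f["depth"]
    p=np.stack([(u-K[0,2])/K[0,0]*d,(v-K[1,2])/K[1,1]*d,d],-1)
    return p@T[:3,:3].T+T[:3,3]
E
python3 - <<'E'
from h import *
f=np.load("top.npz");P=cloud(f);im=f["frame"]
box=np.zeros(im.shape[:2],bool);box[130:225,165:290]=1
z=P[...,2]
hsv=cv2.cvtColor(im,cv2.COLOR_RGB2HSV)
m=box&(hsv[...,1]>60)&(z>0.008)&(z<.15)
m8=cv2.morphologyEx(m.astype(np.uint8),cv2.MORPH_CLOSE,np.ones((9,9)))
c=max(cv2.findContours(m8,0,2)[0],key=cv2.contourArea)
b=cv2.boxPoints(cv2.minAreaRect(c));w=np.array([ray(f,*p,0.018) for p in b]);print(w.round(4),w.mean(0))
print([np.linalg.norm(w[i]-w[i-1]).round(4) for i in range(4)])
for nm,lo,hi in(("slab",.08,.092),("bar",.118,.145)):
    q=box&(z>lo)&(z<hi);v,u=np.nonzero(q);print(nm,len(u),P[q].mean(0))
    print(cv2.minAreaRect((P[q][:,:2]*1000).astype(np.float32)))
q=box&(z>.11)&(z<.145)
for k,s in enumerate(("bar","knob")):
    dark=hsv[...,2]<60
    qq=q&(dark if k else ~dark); r=P[qq]; print(s,len(r),r.mean(0),cv2.minAreaRect((r[:,:2]*1000).astype(np.float32)))
cv2.imwrite("pics/topz.png",cv2.resize(im[130:225,165:290,::-1],None,fx=6,fy=6,interpolation=2))
E
```

```text
[[ 0.4256  0.258   0.018 ]
 [ 0.6598  0.2084  0.018 ]
 [ 0.5777 -0.1454  0.018 ]
 [ 0.3452 -0.0914  0.018 ]] [0.50207713 0.05739878 0.018     ]
[np.float64(0.3585), np.float64(0.2394), np.float64(0.3632), np.float64(0.2388)]
slab 907 [0.50097439 0.05347715 0.08715444]
((506.7959899902344, 76.51361846923828), (279.77484130859375, 110.7554931640625), 76.5521469116211)
bar 231 [0.50677935 0.08138212 0.13540629]
((515.1349487304688, 112.66789245605469), (135.5510711669922, 96.31392669677734), 77.07673645019531)
bar 191 [0.50266168 0.06419168 0.13510299] ((515.1060180664062, 112.67454528808594), (135.5510711669922, 96.37339782714844), 77.07673645019531)
knob 49 [0.52355889 0.15279115 0.13237151] ((527.0165405273438, 155.59646606445312), (38.605987548828125, 18.90947151184082), 71.25050354003906)
```

View pics/topz.png

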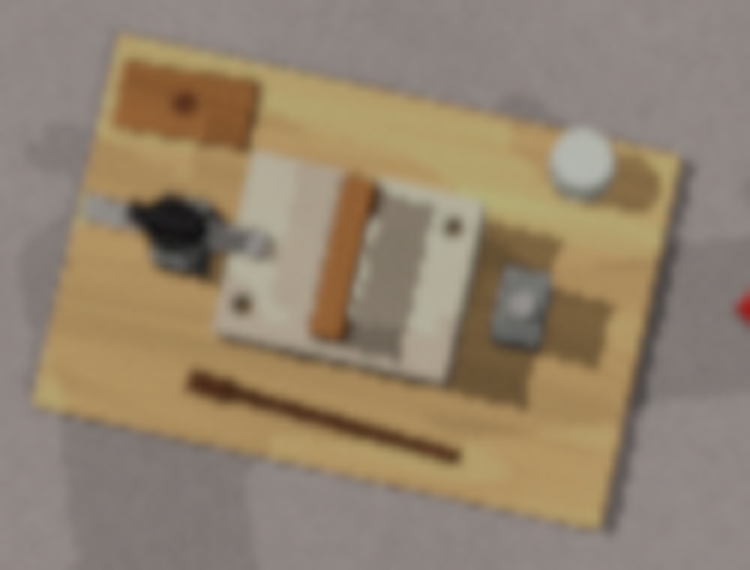

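The board centre is about (0.502, 0.057) and the stand yaw about -13°. The stylus is on the robot side (-x) and the knob at the +y end, expected near (0.526, 0.160). The knob bar lies close to the stand's y, so it's locked. I'll go around the front to above the knob.

Emit:
arm_command:
  rows:
    - {"x": 0.036,"y": -0.0185,"fingers": 1}
    - {"x": 0.036,"y": -0.0185}
    - {"x": 0.036,"y": -0.0185}
    - {"x": 0.036,"y": -0.0185}
    - {"x": 0.036,"y": -0.0185}
    - {"x": 0.036,"y": -0.0185}
    - {"x": 0.036,"y": -0.0185}
    - {"x": 0.036,"y": -0.0185}
    - {"x": 0.036,"y": -0.0185}
    - {"x": 0.036,"y": -0.0185}

```text
validation failed for argument at $.ro...
```

Emit:
arm_command:
  rows:
    - {"x": 0.036,"y": -0.0185}
    - {"x": 0.036,"y": -0.0185}
    - {"x": 0.01,"y": -0.037,"az": -5}
    - {"x": 0.01,"y": -0.037}
    - {"x": 0.01,"y": -0.037}
    - {"x": 0.01,"y": -0.037}
    - {"x": 0.01,"y": -0.037}
    - {"x": 0.01,"y": -0.037}
    - {"x": 0.01,"y": -0.037}
    - {"x": 0.01,"y": -0.037}

```text
validation failed for argument at $.ro...
```

```bash
cat > s.py <<'E'
# print the remaining move to target (x,y,z, tool-y world angle deg) in tool axes
import sys,numpy as np
from bench import r
from scipy.spatial.transform import Rotation as R
o=r.get_obs();M=R.from_rotvec(o["orientation"]).as_matrix()
yaw=np.degrees(np.arctan2(M[1,1],M[0,1]))
print("t",o["clock"],"tcp",o["tcp_pos"].round(4),"tooly",yaw.round(2),"tilt",np.degrees(np.arccos(-M[2,2])).round(2),"F",o["contact_force"].round(1),"M",o["moment"].round(2),"w",o["grip_width"].round(4),"gf",o["gripper_force"],"J",o["joints"].round(2))
if len(sys.argv)>3:
    t=np.array(list(map(float,sys.argv[1:4])));print("shift",(M.T@(t-o["tcp_pos"])).round(4))
    if len(sys.argv)>4: print("az",-((float(sys.argv[4])-yaw+90)%180-90))
E
python3 s.py .526 .16 .25 -13
```

```text
Traceback (most recent call last):
  File "s.py", line 7, in <module>
    print("t",o["clock"],"tcp",o["tcp_pos"].round(4),"tooly",yaw.round(2),"tilt",np.degrees(np.arccos(-M[2,2])).round(2),"F",o["contact_force"].round(1),"M",o["moment"].round(2),"w",o["grip_width"].round(4),"gf",o["gripper_force"],"J",o["joints"].round(2))
                                                                                                                                                                                      ^^^^^^^^^^^^^^^^^^^^^
AttributeError: 'float' object has no attribute 'round'
```

The rows seem to need every field, so I'll fill them all in.

Emit:
arm_command:
  rows:
    - {"fingers": 1,"x": 0.036,"y": -0.0185,"z": 0,"ax": 0,"ay": 0,"az": 0}
    - {"fingers": 1,"x": 0.036,"y": -0.0185,"z": 0,"ax": 0,"ay": 0,"az": 0}
    - {"fingers": 1,"x": 0.036,"y": -0.0185,"z": 0,"ax": 0,"ay": 0,"az": 0}
    - {"fingers": 1,"x": 0.036,"y": -0.0185,"z": 0,"ax": 0,"ay": 0,"az": 0}
    - {"fingers": 1,"x": 0.036,"y": -0.0185,"z": 0,"ax": 0,"ay": 0,"az": 0}
    - {"fingers": 1,"x": 0.036,"y": -0.0185,"z": 0,"ax": 0,"ay": 0,"az": 0}
    - {"fingers": 1,"x": 0.036,"y": -0.0185,"z": 0,"ax": 0,"ay": 0,"az": 0}
    - {"fingers": 1,"x": 0.036,"y": -0.0185,"z": 0,"ax": 0,"ay": 0,"az": 0}
    - {"fingers": 1,"x": 0.036,"y": -0.0185,"z": 0,"ax": 0,"ay": 0,"az": 0}
    - {"fingers": 1,"x": 0.036,"y": -0.0185,"z": 0,"ax": 0,"ay": 0,"az": 0}

```text
clock: 0.93
tcp_pos: [0.4928, -0.3557, 0.2501]
orientation: [-3.104, -0.483, 0.001]
contact_force: [0.5, -0.6, 0.2]
grip_width: 0.0857
gripper_force: 0.0
```

```bash
sed -i 's/o\["grip_width"\].round(4)/round(float(o["grip_width"]),4)/' s.py; python3 s.py .526 .16 .25 -13
```

```text
t 0.9333 tcp [ 0.4928 -0.3557  0.2501] tooly -72.31 tilt 0.03 F [ 0.5 -0.6  0.2] M [-0.05 -0.12  0.01] w 0.0857 gf 0.0 J [ 0.61  0.37 -0.11  1.72  0.05  1.06 -0.78]
shift [ 1.883e-01 -4.813e-01  1.000e-04]
az -59.31420123129831
```

Emit:
arm_command:
  rows:
    - {"fingers": 1,"x": 0.0145,"y": -0.037,"z": 0,"ax": 0,"ay": 0,"az": 0}
    - {"fingers": 1,"x": 0.0145,"y": -0.037,"z": 0,"ax": 0,"ay": 0,"az": 0}
    - {"fingers": 1,"x": 0.0145,"y": -0.037,"z": 0,"ax": 0,"ay": 0,"az": 0}
    - {"fingers": 1,"x": 0.0145,"y": -0.037,"z": 0,"ax": 0,"ay": 0,"az": 0}
    - {"fingers": 1,"x": 0.0145,"y": -0.037,"z": 0,"ax": 0,"ay": 0,"az": 0}
    - {"fingers": 1,"x": 0.0145,"y": -0.037,"z": 0,"ax": 0,"ay": 0,"az": 0}
    - {"fingers": 1,"x": 0.0145,"y": -0.037,"z": 0,"ax": 0,"ay": 0,"az": 0}
    - {"fingers": 1,"x": 0.0145,"y": -0.037,"z": 0,"ax": 0,"ay": 0,"az": 0}
    - {"fingers": 1,"x": 0.0145,"y": -0.037,"z": 0,"ax": 0,"ay": 0,"az": 0}
    - {"fingers": 1,"x": 0.0145,"y": -0.037,"z": 0,"ax": 0,"ay": 0,"az": 0}

```text
clock: 1.77
tcp_pos: [0.5171, 0.0409, 0.2502]
orientation: [3.104, 0.483, -0.001]
contact_force: [0.5, 0.2, 0.1]
grip_width: 0.0854
gripper_force: 0.0
```

Emit:
arm_command:
  rows:
    - {"fingers": 1,"x": 0.0145,"y": -0.037,"z": 0,"ax": 0,"ay": 0,"az": 0}
    - {"fingers": 1,"x": 0,"y": 0,"z": 0,"ax": 0,"ay": 0,"az": -6.6}
    - {"fingers": 1,"x": 0,"y": 0,"z": 0,"ax": 0,"ay": 0,"az": -6.6}
    - {"fingers": 1,"x": 0,"y": 0,"z": 0,"ax": 0,"ay": 0,"az": -6.6}
    - {"fingers": 1,"x": 0,"y": 0,"z": 0,"ax": 0,"ay": 0,"az": -6.6}
    - {"fingers": 1,"x": 0,"y": 0,"z": 0,"ax": 0,"ay": 0,"az": -6.6}
    - {"fingers": 1,"x": 0,"y": 0,"z": 0,"ax": 0,"ay": 0,"az": -6.6}
    - {"fingers": 1,"x": 0,"y": 0,"z": 0,"ax": 0,"ay": 0,"az": -6.6}
    - {"fingers": 1,"x": 0,"y": 0,"z": 0,"ax": 0,"ay": 0,"az": -6.6}
    - {"fingers": 1,"x": 0,"y": 0,"z": 0,"ax": 0,"ay": 0,"az": -6.6}

```text
clock: 2.6
tcp_pos: [0.5199, 0.0786, 0.2499]
orientation: [-2.451, -1.964, 0.001]
contact_force: [-0.9, -0.8, -0.6]
grip_width: 0.0857
gripper_force: 0.0
```

```bash
python3 s.py .526 .16 .25 -13
python3 - <<'E'
from bench import r
import cv2,numpy as np
f=r.grab_frame("wrist");np.savez("w1",**f);cv2.imwrite("pics/w1.png",f["frame"][:,:,::-1]);print(f["K"],f["world_from_camera"])
E
```

```text
t 2.6 tcp [0.5199 0.0786 0.2499] tooly -12.58 tilt 0.04 F [-0.9 -0.8 -0.6] M [0.   0.01 0.07] w 0.0857 gf 0.0 J [ 0.16  0.28 -0.51  1.88  0.16  1.02 -0.63]
shift [ 0.0807 -0.0117 -0.0001]
az 0.41682913309634273
[[297.31863964   0.         258.39347467]
 [  0.         297.31863964 189.70725167]
 [  0.           0.           1.        ]] [[ 9.76024686e-01 -2.07461623e-01 -6.58444233e-02  5.36702483e-01]
 [-2.17658870e-01 -9.31200359e-01 -2.92387597e-01  1.53275462e-01]
 [-6.55145285e-04  2.99709135e-01 -9.54030400e-01  3.73022885e-01]
 [ 0.00000000e+00  0.00000000e+00  0.00000000e+00  1.00000000e+00]]
```

View pics/w1.png

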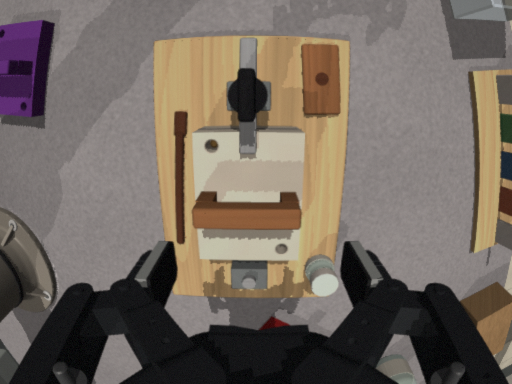

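The wrist view shows the knob bar upright at about (247,93), the tongue running from (248,38) to (248,152), the handle bar at (247,210), the endstop at (249,275) and the jar at (321,275). The bar lines up nicely with the tool. I'll measure it with fisheye rays and depth.

```bash
cat >> h.py <<'E'
def fcloud(f):
    K=f["K"];T=f["world_from_camera"];d=f["depth"];h,w=d.shape
    u,v=np.meshgrid(np.arange(w),np.arange(h));a=(u-K[0,2])/K[0,0];b=(v-K[1,2])/K[1,1]
    t=np.hypot(a,b)+1e-9;s=np.tan(np.minimum(t,1.4))/t
    return np.stack([a*s*d,b*s*d,d],-1)@T[:3,:3].T+T[:3,3]
def rect(p):
    c,s,a=cv2.minAreaRect((p[:,:2]*1000).astype(np.float32));return np.round(c,1),np.round(s,1),round(a,1),p.mean(0).round(4),len(p)
E
python3 - <<'E'
from h import *
f=np.load("w1.npz");P=fcloud(f);z=P[...,2];hsv=cv2.cvtColor(f["frame"],cv2.COLOR_RGB2HSV)
def reg(u0,u1,v0,v1,m):
    q=np.zeros_like(m);q[v0:v1,u0:u1]=1;return P[q&m]
k=reg(220,275,60,130,(z>.130)&(z<.142));print("knob",rect(k))
t=reg(225,275,35,160,(z>.093)&(z<.103)&(hsv[...,1]<60));print("tongue",rect(t))
b=reg(185,310,180,235,(z>.134)&(z<.143));print("bar",rect(b))
s=reg(180,310,120,265,(z>.083)&(z<.0915)&(hsv[...,1]<60));print("slab",rect(s))
e=reg(225,275,255,295,(z>.078)&(z<.09));print("end",rect(e))
E
```

```text
knob (array([527.4, 159.3]), array([43.1, 13.7]), 77.1, array([0.5277, 0.1589, 0.1351]), 914)
tongue (array([527.8, 159. ]), array([108.9,  35. ]), 76.8, array([0.5278, 0.1574, 0.0979]), 1241)
bar (array([503.7,  57.4]), array([20.3, 95.8]), 77.3, array([0.5048, 0.058 , 0.1372]), 2326)
slab (array([503.9,  56.7]), array([141.4, 110. ]), 77.0, array([0.5066, 0.066 , 0.0875]), 9737)
end (array([485.8, -28.9]), array([49. , 54.5]), 77.8, array([ 0.4876, -0.0213,  0.0859]), 420)
```

Knob axis (0.527, 0.159), bar along 77°; handle (0.5035, 0.0573), same axis. I'll go over the knob and down to z≈0.128.

Emit:
arm_command:
  rows:
    - {"fingers": 1,"x": 0.04,"y": -0.0053,"z": 0,"ax": 0,"ay": 0,"az": 0.4}
    - {"fingers": 1,"x": 0.04,"y": -0.0053,"z": 0,"ax": 0,"ay": 0,"az": 0}
    - {"fingers": 1,"x": 0,"y": 0,"z": 0,"ax": 0,"ay": 0,"az": 0}
    - {"fingers": 1,"x": 0,"y": 0,"z": 0.03,"ax": 0,"ay": 0,"az": 0}
    - {"fingers": 1,"x": 0,"y": 0,"z": 0.03,"ax": 0,"ay": 0,"az": 0}
    - {"fingers": 1,"x": 0,"y": 0,"z": 0.02,"ax": 0,"ay": 0,"az": 0}
    - {"fingers": 1,"x": 0,"y": 0,"z": 0,"ax": 0,"ay": 0,"az": 0}

```text
clock: 3.23
tcp_pos: [0.5251, 0.1578, 0.166]
orientation: [-2.463, -1.945, 0.012]
contact_force: [-0.3, -0.2, 0.6]
grip_width: 0.0859
gripper_force: 0.0
```

```bash
python3 s.py .527 .159 .127 -13
```

```text
t 3.2333 tcp [0.5251 0.1578 0.166 ] tooly -13.4 tilt 0.46 F [-0.3 -0.2  0.6] M [ 0.    0.06 -0.01] w 0.0859 gf 0.0 J [ 0.    0.42 -0.51  1.91  0.26  0.89 -0.87]
shift [0.0018 0.0018 0.039 ]
az -0.4014536111440066
```

Emit:
arm_command:
  rows:
    - {"fingers": 1,"x": 0.0013,"y": 0.0018,"z": 0.02,"ax": 0,"ay": 0,"az": -0.4}
    - {"fingers": 1,"x": 0,"y": 0,"z": 0.019,"ax": 0,"ay": 0,"az": 0}
    - {"fingers": 1,"x": 0,"y": 0,"z": 0,"ax": 0,"ay": 0,"az": 0}
    - {"fingers": 1,"x": 0,"y": 0,"z": 0,"ax": 0,"ay": 0,"az": 0}

```text
clock: 3.57
tcp_pos: [0.5299, 0.1599, 0.1317]
orientation: [-2.458, -1.956, 0.001]
contact_force: [1.2, 0.1, -0.3]
grip_width: 0.0853
gripper_force: 0.0
```

```bash
python3 s.py .527 .159 .127 -13
```

```text
t 3.5667 tcp [0.5299 0.1599 0.1317] tooly -12.97 tilt 0.06 F [ 1.2  0.1 -0.3] M [ 0.07 -0.02  0.03] w 0.0853 gf 0.0 J [-0.02  0.47 -0.49  1.93  0.3   0.82 -0.9 ]
shift [-0.0015 -0.0027  0.0047]
az 0.03459018578882933
```

Emit:
arm_command:
  rows:
    - {"fingers": 1,"x": -0.001,"y": -0.0027,"z": 0.004,"ax": 0,"ay": 0,"az": 0}
    - {"fingers": 1,"x": 0,"y": 0,"z": 0,"ax": 0,"ay": 0,"az": 0}
    - {"fingers": 1,"x": 0,"y": 0,"z": 0,"ax": 0,"ay": 0,"az": 0}

```text
clock: 3.82
tcp_pos: [0.5275, 0.1597, 0.1283]
orientation: [2.457, 1.957, 0.002]
contact_force: [0.6, -0.3, 0.4]
grip_width: 0.0857
gripper_force: 0.0
```

```bash
python3 s.py .527 .159 .127 -13
```

```text
t 3.8167 tcp [0.5275 0.1597 0.1283] tooly -12.92 tilt 0.08 F [ 0.6 -0.3  0.4] M [-0.01 -0.01 -0.  ] w 0.0857 gf 0.0 J [-0.02  0.47 -0.49  1.93  0.3   0.81 -0.9 ]
shift [-0.0008 -0.0003  0.0013]
az 0.07949149874502837
```

Well placed; close on the knob.

Emit:
arm_command:
  rows:
    - {"fingers": -1,"x": 0,"y": 0,"z": 0,"ax": 0,"ay": 0,"az": 0}
    - {"fingers": -1,"x": 0,"y": 0,"z": 0,"ax": 0,"ay": 0,"az": 0}
    - {"fingers": -1,"x": 0,"y": 0,"z": 0,"ax": 0,"ay": 0,"az": 0}
    - {"fingers": -1,"x": 0,"y": 0,"z": 0,"ax": 0,"ay": 0,"az": 0}
    - {"fingers": -1,"x": 0,"y": 0,"z": 0,"ax": 0,"ay": 0,"az": 0}
    - {"fingers": -1,"x": 0,"y": 0,"z": 0,"ax": 0,"ay": 0,"az": 0}
    - {"fingers": -1,"x": 0,"y": 0,"z": 0,"ax": 0,"ay": 0,"az": 0}
    - {"fingers": -1,"x": 0,"y": 0,"z": 0,"ax": 0,"ay": 0,"az": 0}
    - {"fingers": -1,"x": 0,"y": 0,"z": 0,"ax": 0,"ay": 0,"az": 0}
    - {"fingers": -1,"x": 0,"y": 0,"z": 0,"ax": 0,"ay": 0,"az": 0}
  grip_force: 50

```text
clock: 4.65
tcp_pos: [0.5276, 0.1595, 0.1275]
orientation: [2.457, 1.957, 0.001]
contact_force: [1.5, -1.3, 2.2]
grip_width: 0.0134
gripper_force: 51.6
```

The knob is gripped at 13.4 mm. Turn CCW, which is negative az since tool z points down.

Emit:
arm_command:
  rows:
    - {"fingers": -1,"x": 0,"y": 0,"z": 0,"ax": 0,"ay": 0,"az": -4}
    - {"fingers": -1,"x": 0,"y": 0,"z": 0,"ax": 0,"ay": 0,"az": -4}
    - {"fingers": -1,"x": 0,"y": 0,"z": 0,"ax": 0,"ay": 0,"az": -4}
    - {"fingers": -1,"x": 0,"y": 0,"z": 0,"ax": 0,"ay": 0,"az": -4}
    - {"fingers": -1,"x": 0,"y": 0,"z": 0,"ax": 0,"ay": 0,"az": -4}
    - {"fingers": -1,"x": 0,"y": 0,"z": 0,"ax": 0,"ay": 0,"az": -4}
    - {"fingers": -1,"x": 0,"y": 0,"z": 0,"ax": 0,"ay": 0,"az": -4}
    - {"fingers": -1,"x": 0,"y": 0,"z": 0,"ax": 0,"ay": 0,"az": -4}

```text
clock: 5.32
tcp_pos: [0.5275, 0.1595, 0.1275]
orientation: [1.818, 2.561, 0.0]
contact_force: [0.8, -0.9, 3.3]
grip_width: 0.013
gripper_force: 51.6
```

```bash
python3 s.py .5275 .1595 .127 58.5
```

```text
t 5.3167 tcp [0.5275 0.1595 0.1275] tooly 19.26 tilt 0.03 F [ 0.8 -0.9  3.3] M [-0.22 -0.18 -0.11] w 0.013 gf 51.6362589597702 J [ 0.08  0.5  -0.62  1.93  0.39  0.83 -0.41]
shift [-0.      0.      0.0005]
az -39.24184239938802
```

Emit:
arm_command:
  rows:
    - {"fingers": -1,"x": 0,"y": 0,"z": 0,"ax": 0,"ay": 0,"az": -4}
    - {"fingers": -1,"x": 0,"y": 0,"z": 0,"ax": 0,"ay": 0,"az": -4}
    - {"fingers": -1,"x": 0,"y": 0,"z": 0,"ax": 0,"ay": 0,"az": -4}
    - {"fingers": -1,"x": 0,"y": 0,"z": 0,"ax": 0,"ay": 0,"az": -4}
    - {"fingers": -1,"x": 0,"y": 0,"z": 0,"ax": 0,"ay": 0,"az": -4}
    - {"fingers": -1,"x": 0,"y": 0,"z": 0,"ax": 0,"ay": 0,"az": -4}
    - {"fingers": -1,"x": 0,"y": 0,"z": 0,"ax": 0,"ay": 0,"az": -4}
    - {"fingers": -1,"x": 0,"y": 0,"z": 0,"ax": 0,"ay": 0,"az": -4}
    - {"fingers": -1,"x": 0,"y": 0,"z": 0,"ax": 0,"ay": 0,"az": -4}
    - {"fingers": -1,"x": 0,"y": 0,"z": 0,"ax": 0,"ay": 0,"az": -3.5}

```text
clock: 6.15
tcp_pos: [0.5274, 0.1594, 0.1275]
orientation: [0.845, 3.025, -0.0]
contact_force: [0.7, -0.9, 3.5]
grip_width: 0.0129
gripper_force: 51.8
```

Emit:
arm_command:
  rows:
    - {"fingers": -1,"x": 0,"y": 0,"z": 0,"ax": 0,"ay": 0,"az": 0}
    - {"fingers": 1,"x": 0,"y": 0,"z": 0,"ax": 0,"ay": 0,"az": 0}
    - {"fingers": 1,"x": 0,"y": 0,"z": 0,"ax": 0,"ay": 0,"az": 0}
    - {"fingers": 1,"x": 0,"y": 0,"z": 0,"ax": 0,"ay": 0,"az": 0}
    - {"fingers": 1,"x": 0,"y": 0,"z": 0,"ax": 0,"ay": 0,"az": 0}
    - {"fingers": 1,"x": 0,"y": 0,"z": 0,"ax": 0,"ay": 0,"az": 0}
    - {"fingers": 1,"x": 0,"y": 0,"z": 0,"ax": 0,"ay": 0,"az": 0}

```text
clock: 6.73
tcp_pos: [0.5271, 0.1597, 0.1273]
orientation: [-0.851, -3.024, 0.0]
contact_force: [-0.3, -0.2, 0.4]
grip_width: 0.0837
gripper_force: 0.0
```

```bash
python3 s.py .5275 .1595 .127 58.5
```

```text
t 6.7333 tcp [0.5271 0.1597 0.1273] tooly 58.58 tilt 0.01 F [-0.3 -0.2  0.4] M [0.01 0.02 0.03] w 0.0837 gf 0.0 J [ 0.2   0.55 -0.78  1.92  0.5   0.88  0.18]
shift [-0.0004  0.0001  0.0003]
az 0.0795995135906935
```

Emit:
arm_command:
  rows:
    - {"fingers": 1,"x": 0,"y": 0,"z": -0.04,"ax": 0,"ay": 0,"az": 0}
    - {"fingers": 1,"x": 0,"y": 0,"z": -0.04,"ax": 0,"ay": 0,"az": 0}
    - {"fingers": 1,"x": 0,"y": 0,"z": -0.03,"ax": 0,"ay": 0,"az": 0}
    - {"fingers": 1,"x": 0,"y": 0,"z": 0,"ax": 0,"ay": 0,"az": -6.2}
    - {"fingers": 1,"x": 0,"y": 0,"z": 0,"ax": 0,"ay": 0,"az": -6.2}
    - {"fingers": 1,"x": 0,"y": 0,"z": 0,"ax": 0,"ay": 0,"az": -6.2}
    - {"fingers": 1,"x": 0,"y": -0.035,"z": 0,"ax": 0,"ay": 0,"az": 0}
    - {"fingers": 1,"x": 0,"y": -0.035,"z": 0,"ax": 0,"ay": 0,"az": 0}
    - {"fingers": 1,"x": 0,"y": -0.035,"z": 0,"ax": 0,"ay": 0,"az": 0}
    - {"fingers": 1,"x": 0,"y": 0,"z": 0,"ax": 0,"ay": 0,"az": 0}

```text
clock: 7.57
tcp_pos: [0.5027, 0.0492, 0.2361]
orientation: [-0.365, -3.118, 0.008]
contact_force: [0.3, -1.1, -1.6]
grip_width: 0.0852
gripper_force: 0.0
```

```bash
python3 s.py .5035 .0573 .127 77.1
python3 - <<'E'
from bench import r
from h import *
f=r.grab_frame("wrist");np.savez("w2",**f);cv2.imwrite("pics/w2.png",f["frame"][:,:,::-1])
P=fcloud(f);z=P[...,2];c=np.hypot(P[...,0]-.5035,P[...,1]-.0573)<.075
print("bar",rect(P[c&(z>.134)&(z<.143)]))
k=np.hypot(P[...,0]-.5275,P[...,1]-.159)<.03
print("knob",rect(P[k&(z>.130)&(z<.142)]) if (k&(z>.13)&(z<.142)).sum()>5 else 0)
g=r.grab_frame("scene");cv2.imwrite("pics/s2.png",cv2.resize(g["frame"][160:290,200:390,::-1],None,fx=4,fy=4,interpolation=2))
E
```

```text
t 7.5667 tcp [0.5027 0.0492 0.2361] tooly 76.66 tilt 0.34 F [ 0.3 -1.1 -1.6] M [-0.03  0.03  0.  ] w 0.0852 gf 0.0 J [ 0.57  0.36 -0.95  1.92  0.34  1.04  0.8 ]
shift [0.0009 0.0086 0.1091]
az -0.4418474350436412
bar (array([503.7,  57.1]), array([20. , 94.7]), 77.1, array([0.5004, 0.0577, 0.1372]), 2792)
knob (array([527.4, 158.5]), array([14.7, 44.2]), 58.3, array([0.5261, 0.158 , 0.1347]), 771)
```

View pics/w2.png

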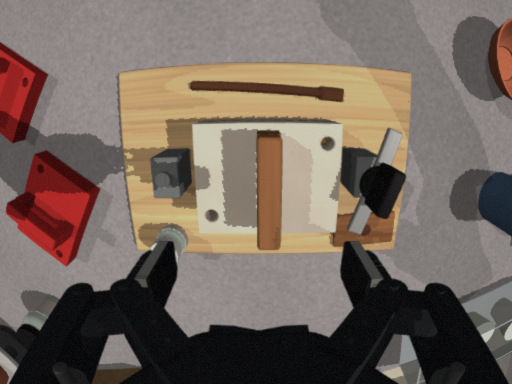

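View pics/s2.png

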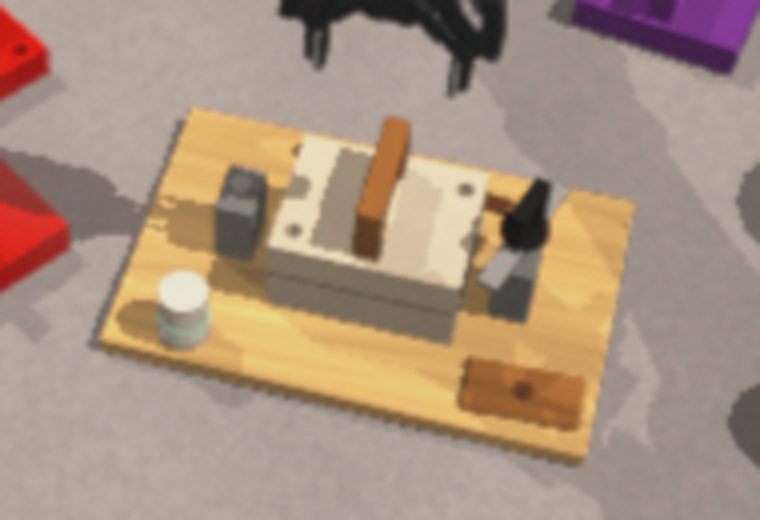

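The knob is released: its bar is at 148.3°, so it has turned 71.2° or 1.24 rad, and the tongue at (375,185) is clear of the white slab. Let the arm settle, then correct over the handle.

Emit:
arm_command:
  rows:
    - {"fingers": 1,"x": 0,"y": 0,"z": 0.03,"ax": 0,"ay": 0,"az": 0}
    - {"fingers": 1,"x": 0,"y": 0,"z": 0,"ax": 0,"ay": 0,"az": 0}
    - {"fingers": 1,"x": 0,"y": 0,"z": 0,"ax": 0,"ay": 0,"az": 0}
    - {"fingers": 1,"x": 0,"y": 0,"z": 0,"ax": 0,"ay": 0,"az": 0}

```text
clock: 8.0
tcp_pos: [0.5041, 0.0587, 0.208]
orientation: [0.347, 3.122, 0.001]
contact_force: [-0.0, 0.1, -0.4]
grip_width: 0.0851
gripper_force: 0.0
```

```bash
python3 s.py .5035 .0573 .126 77.1
```

```text
t 8.0 tcp [0.5041 0.0587 0.208 ] tooly 77.32 tilt 0.05 F [-0.   0.1 -0.4] M [0.01 0.04 0.03] w 0.0851 gf 0.0 J [ 0.53  0.4  -0.94  1.95  0.38  0.99  0.76]
shift [ 0.0003 -0.0016  0.082 ]
az 0.21566852695923444
```

Emit:
arm_command:
  rows:
    - {"fingers": 1,"x": 0,"y": -0.0015,"z": 0.022,"ax": 0,"ay": 0,"az": 0.2}
    - {"fingers": 1,"x": 0,"y": 0,"z": 0.022,"ax": 0,"ay": 0,"az": 0}
    - {"fingers": 1,"x": 0,"y": 0,"z": 0.022,"ax": 0,"ay": 0,"az": 0}
    - {"fingers": 1,"x": 0,"y": 0,"z": 0.016,"ax": 0,"ay": 0,"az": 0}
    - {"fingers": 1,"x": 0,"y": 0,"z": 0,"ax": 0,"ay": 0,"az": 0}
    - {"fingers": 1,"x": 0,"y": 0,"z": 0,"ax": 0,"ay": 0,"az": 0}
    - {"fingers": 1,"x": 0,"y": 0,"z": 0,"ax": 0,"ay": 0,"az": 0}
    - {"fingers": 1,"x": 0,"y": 0,"z": 0,"ax": 0,"ay": 0,"az": 0}

```text
clock: 8.67
tcp_pos: [0.5047, 0.0562, 0.1269]
orientation: [0.355, 3.119, 0.001]
contact_force: [0.0, 0.2, -0.2]
grip_width: 0.0854
gripper_force: 0.0
```

```bash
python3 s.py .5035 .0573 .126 77.1
```

```text
t 8.6667 tcp [0.5047 0.0562 0.1269] tooly 77.0 tilt 0.15 F [ 0.   0.2 -0.2] M [-0.03  0.   -0.01] w 0.0854 gf 0.0 J [ 0.45  0.51 -0.85  2.02  0.51  0.84  0.65]
shift [0.0014 0.0008 0.0009]
az -0.10129373866318758
```

Emit:
arm_command:
  rows:
    - {"fingers": 1,"x": 0.001,"y": 0.0008,"z": 0.001,"ax": 0,"ay": 0,"az": 0}
    - {"fingers": 1,"x": 0,"y": 0,"z": 0,"ax": 0,"ay": 0,"az": 0}
    - {"fingers": -1,"x": 0,"y": 0,"z": 0,"ax": 0,"ay": 0,"az": 0}
    - {"fingers": -1,"x": 0,"y": 0,"z": 0,"ax": 0,"ay": 0,"az": 0}
    - {"fingers": -1,"x": 0,"y": 0,"z": 0,"ax": 0,"ay": 0,"az": 0}
    - {"fingers": -1,"x": 0,"y": 0,"z": 0,"ax": 0,"ay": 0,"az": 0}
    - {"fingers": -1,"x": 0,"y": 0,"z": 0,"ax": 0,"ay": 0,"az": 0}
    - {"fingers": -1,"x": 0,"y": 0,"z": 0,"ax": 0,"ay": 0,"az": 0}
    - {"fingers": -1,"x": 0,"y": 0,"z": 0,"ax": 0,"ay": 0,"az": 0}
    - {"fingers": -1,"x": 0,"y": 0,"z": 0,"ax": 0,"ay": 0,"az": 0}
  grip_force: 80

```text
clock: 9.5
tcp_pos: [0.5029, 0.057, 0.1245]
orientation: [0.356, 3.121, 0.0]
contact_force: [-1.4, 0.9, 2.8]
grip_width: 0.0189
gripper_force: 79.0
```

```bash
python3 s.py .5035 .0573 .126 77.1
```

```text
t 9.5 tcp [0.5029 0.057  0.1245] tooly 77.0 tilt 0.02 F [-1.4  0.9  2.8] M [ 0.11  0.11 -0.1 ] w 0.0189 gf 78.9643943309784 J [ 0.45  0.51 -0.85  2.02  0.52  0.84  0.64]
shift [-0.0005  0.0004 -0.0015]
az -0.10200499058088042
```

Gripped with only small forces. Lift slowly at first, 3 mm per row to get past the pins.

Emit:
arm_command:
  rows:
    - {"fingers": -1,"x": 0,"y": 0,"z": 0,"ax": 0,"ay": 0,"az": 0}
    - {"fingers": -1,"x": 0,"y": 0,"z": -0.002,"ax": 0,"ay": 0,"az": 0}
    - {"fingers": -1,"x": 0,"y": 0,"z": -0.003,"ax": 0,"ay": 0,"az": 0}
    - {"fingers": -1,"x": 0,"y": 0,"z": -0.003,"ax": 0,"ay": 0,"az": 0}
    - {"fingers": -1,"x": 0,"y": 0,"z": -0.003,"ax": 0,"ay": 0,"az": 0}
    - {"fingers": -1,"x": 0,"y": 0,"z": -0.003,"ax": 0,"ay": 0,"az": 0}
    - {"fingers": -1,"x": 0,"y": 0,"z": -0.003,"ax": 0,"ay": 0,"az": 0}
    - {"fingers": -1,"x": 0,"y": 0,"z": -0.003,"ax": 0,"ay": 0,"az": 0}

```text
clock: 10.17
tcp_pos: [0.5027, 0.0566, 0.1446]
orientation: [-0.356, -3.121, 0.0]
contact_force: [0.6, -0.0, -6.2]
grip_width: 0.019
gripper_force: 78.5
```

```bash
python3 s.py .503 .057 .225 77
```

```text
t 10.1667 tcp [0.5027 0.0566 0.1446] tooly 76.99 tilt 0.01 F [ 0.6 -0.  -6.2] M [ 0.01 -0.05  0.02] w 0.019 gf 78.45786094665527 J [ 0.47  0.48 -0.87  2.01  0.48  0.87  0.67]
shift [-0.0002  0.0004 -0.0804]
az -0.011850412180606895
```

Emit:
arm_command:
  rows:
    - {"fingers": -1,"x": 0,"y": 0,"z": -0.005,"ax": 0,"ay": 0,"az": 0}
    - {"fingers": -1,"x": 0,"y": 0,"z": -0.008,"ax": 0,"ay": 0,"az": 0}
    - {"fingers": -1,"x": 0,"y": 0,"z": -0.01,"ax": 0,"ay": 0,"az": 0}
    - {"fingers": -1,"x": 0,"y": 0,"z": -0.01,"ax": 0,"ay": 0,"az": 0}
    - {"fingers": -1,"x": 0,"y": 0,"z": -0.01,"ax": 0,"ay": 0,"az": 0}
    - {"fingers": -1,"x": 0,"y": 0,"z": -0.01,"ax": 0,"ay": 0,"az": 0}
    - {"fingers": -1,"x": 0,"y": 0,"z": -0.01,"ax": 0,"ay": 0,"az": 0}
    - {"fingers": -1,"x": 0,"y": 0,"z": -0.008,"ax": 0,"ay": 0,"az": 0}
    - {"fingers": -1,"x": 0,"y": 0,"z": -0.006,"ax": 0,"ay": 0,"az": 0}
    - {"fingers": -1,"x": 0,"y": 0,"z": -0.003,"ax": 0,"ay": 0,"az": 0}

```text
clock: 11.0
tcp_pos: [0.5031, 0.0568, 0.2254]
orientation: [0.356, 3.12, 0.0]
contact_force: [0.6, 0.4, -5.8]
grip_width: 0.0186
gripper_force: 78.6
```

Emit:
arm_command:
  rows:
    - {"fingers": -1,"x": 0,"y": 0,"z": 0,"ax": 0,"ay": 0,"az": 0}
    - {"fingers": -1,"x": 0,"y": 0,"z": 0,"ax": 0,"ay": 0,"az": 0}
    - {"fingers": -1,"x": 0,"y": 0,"z": 0,"ax": 0,"ay": 0,"az": 0}
    - {"fingers": -1,"x": 0,"y": 0,"z": 0,"ax": 0,"ay": 0,"az": 0}
    - {"fingers": -1,"x": 0,"y": 0,"z": 0,"ax": 0,"ay": 0,"az": 0}
    - {"fingers": -1,"x": 0,"y": 0,"z": 0,"ax": 0,"ay": 0,"az": 0}
    - {"fingers": -1,"x": 0,"y": 0,"z": 0,"ax": 0,"ay": 0,"az": 0}
    - {"fingers": -1,"x": 0,"y": 0,"z": 0,"ax": 0,"ay": 0,"az": 0}

```text
clock: 11.67
tcp_pos: [0.5027, 0.0568, 0.2242]
orientation: [-0.356, -3.121, -0.0]
contact_force: [-0.2, 0.2, -7.2]
grip_width: 0.0189
gripper_force: 78.6
```

```bash
python3 s.py .503 .057 .225 77
python3 - <<'E'
from bench import r
from h import *
g=r.grab_frame("scene");cv2.imwrite("pics/s3.png",cv2.resize(g["frame"][120:290,190:390,::-1],None,fx=3.5,fy=3.5,interpolation=2))
E
```

```text
t 11.6667 tcp [0.5027 0.0568 0.2242] tooly 77.0 tilt 0.01 F [-0.2  0.2 -7.2] M [0.   0.04 0.04] w 0.0189 gf 78.6230993270874 J [ 0.55  0.37 -0.95  1.93  0.36  1.01  0.78]
shift [-0.0002  0.0003 -0.0008]
az -0.00412111136292026
```

View pics/s3.png

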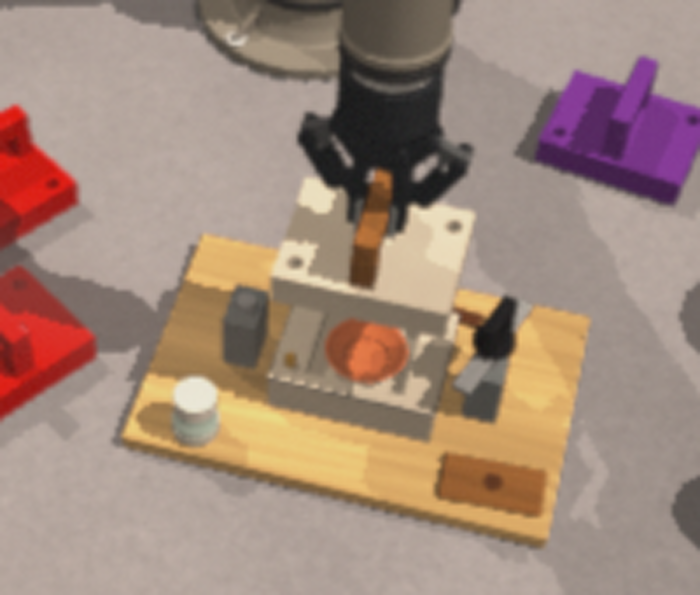

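The picture shows the upper half held level at about (375,250), 100 mm over the lower half. The dish sits in its recess at (368,350), the knob is still released at (495,330), and the jar and rib haven't moved. Handing in.

```bash
python3 -c "from bench import r;print(r.hand_in())"
```

```text
the job is handed in; nothing more can be done
None
```

The job is handed in: the knob is released at about 1.24 rad, and the upper half is held level and steady about 10 cm above the lower half, with the dish in its recess and the jar, rib and look-alikes in view unmoved (robot clock 11.7 s of 48 s).

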